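# Line up the swatch boards with the tapered pin

## Task

The three swatch boards in the binding jig have slipped along it, so their punched holes no longer line up with the hole in the jig. Take the tapered pin out of its wooden stand, work it gently by feel down through all three boards and into the jig until its collar sits flat on the top board, and leave it standing there with the boards lined up. Do not force the pin: more than 60 N against the boards or jig ruins them; do not disturb the bottle, cup or notebook.

Things in the scene. Friction and masses are not known exactly. Their poses are not given: they have to be found in the camera images.
- pin_grip (a point): centre of the dark square grip block (24 x 24 mm, 50 mm high) of the loose steel alignment pin. z runs up along the pin, x and y are square to the block's flat faces. Under the block is a round collar, 32 mm across, 6 mm thick, its underside 31 mm below this point.
- pin_tip (a point): the point of the pin, on its axis, 75 mm below pin_grip and 44 mm below the collar's underside. The shank is 12 mm thick for 18 mm below the collar, then tapers evenly over 26 mm to a flat point 6 mm across.
- pin: the same pin, about 0.13 kg; origin at its point, axes as pin_grip. At the start it stands upright in the stand, collar resting on the stand's top.
- stand: fixed wooden block 64 x 64 x 50 mm high with a 16 mm hole down its middle that holds the pin; origin at the centre of its underside, on the table.
- jig: fixed aluminium jig, 150 mm (its x) by 190 mm (its y); origin on the table on the axis of its hole (half-way along, 45 mm in from the outside on its -x side, towards the robot), z up. On a 30 mm base with a 13 mm through hole lie three 6 mm boards between two fences that run along jig y, tops 50 mm above the table; a small dark rib on each fence is in line with the hole.
- jig_hole (a point): point on the axis of the jig's hole at the height of the top board's top face, 48 mm above the table; axes as jig. The hole is hidden under the boards, its mouth 18 mm below this point. Two dark strips (tops 54.5 mm above the table) cover the boards' ends and leave a 90 mm wide window.
- top_hole (a point): centre of the 13 mm hole in the top board (brown card with glued colour chips), at its top face. Boards slide only along jig y, at most 16 mm either way from lined up, with about 2 N of friction each, and stay where left. The pin's point, once in a board's hole, drags that board along when moved sideways.
- boards_end (a point): middle of the edge of the window over the boards on its +y side, 45 mm along jig y from the hole, fixed to the jig, at the boards' top. The two boards under the top one have the same 13 mm hole but are hidden and unmeasured: each starts up to 12 mm off, one way or the other, along jig y. A point that misses a hole stops on the next face: 6, 12 or 18 mm below the top face.
- bottle: bystander: green water bottle, 80 mm across, 250 mm tall, loose; origin at the centre of its underside.
- cup: bystander: clear plastic cup, 72 mm across, 100 mm tall, loose; origin at the centre of its underside.
- notebook: bystander: closed blue notebook 150 x 210 x 16 mm, loose; origin at the centre of its underside.
Mind the look-alikes: they are no part of the job. What is shaped like the pin but purple or red is not meant.

How it is judged:
By the outcome, as a careful person would: the job done as asked, in the order asked, and still so for the second after the job is handed in, with the robot touching nothing.
It also fails if it takes over 51 s, if anything falls off the work surface, if the arm or the gripper's body presses on something with over 40 N, if the wrist force passes 120 N, or if a joint passes its speed limit or range.

## Robot

A 7-joint arm with a two-finger parallel gripper is mounted at the origin on the work surface. World frame = base frame: x ahead of the robot, y to its left, z up, the work surface at z = 0. Lengths are in m, angles in rad, forces in N, time in s.
With the tool pointing down it reaches from about 0.425 to 0.875 m from the base axis. Payload 9.9 kg.
Tool frame: the origin (TCP) lies at the very end of the fingers, on their centre line; the grasp point (between the pads) lies behind it (env.pinch_z is the y of the grasp point in the tool frame, in m); y points along the fingers, x is the direction in which the jaws open and shut, and the axes are right-handed (so a half turn about y gives the same grasp; the last joint's range is limited). The gripper opens to 85 mm and grips with 20 to 120 N. Pads are 22 mm wide; open, the fingers measure 114 mm over their backs; the gripper's body (76 mm by 85 mm) begins 54 mm behind the grasp point. The pads swing forward as they close: fully open they stand 13 mm farther back than shut.
Start: joints at [-1.406, 0.576, 0.025, 1.437, -0.015, 1.129, -0.057], TCP at [0.166, 0.654, 0.231] pointing down, gripper open.
Joint ranges: [-2.76, 2.76], [-0.34, 2.15], [-1.52, 1.57], [0.19, 2.46], [-1.09, 4.23], [0.17, 1.99], [-2.82, 2.82]. Speed limits (rad/s): [2.22, 2.22, 3.01, 3.01, 3.14, 3.14, 3.14].

## Interface

Orientations are given as a unit quaternion [x, y, z, w].
In Python, from station import env, get_image gives the robot as it stands.
- The arm moves only by the tool carry_out, never from a script. Its argument "moves" is a list of rows, each a list of 7 numbers: the shift along the tool's x, y, z in units of 30 mm (1.0 is 30 mm), then the turn, a rotation vector about the tool's x, y, z in units of 5 degrees (1.0 is 5 degrees), then the finger opening in mm, from 0 to 85.4. In form: [[dx, dy, dz, ax, ay, az, claw], ...]. A call has 1 to 20 rows; each row shifts and turns the commanded pose from where the row before left it, along the tool's axes as they then stand; what a row does not reach is not made up. A row lasts 1/10 s, in which the tool goes at most 50 mm and 8.59 degrees, less where a joint would pass 70% of its speed; a pose out of reach is approached as far as the arm can. A call is refused whole if a number of a shift passes 1 or a number of a turn 1, either way. A call with a gripper value outside its range is refused whole. The fingers move at their own pace and stop on an object; "squeeze" is the grip in N (left out, the last holds). Time passes only in rows, so rows that do not move let the fingers close. It gives the time, the measured TCP pose, the force and the opening at its end, in the units of the state.
- env.get_obs(): the state, without advancing time (a new reading comes with each control period).
- get_image(name): name is "scene" or "top" or "wrist"; returns a dict with "img" (400x640x3 uint8, red, green, blue), "camera_matrix" (3x3 intrinsics, pixels), "rvec" (rotation vector, rad) and "tvec" (3), from world to camera coordinates, as OpenCV has them. Camera axes: x right, y down, z forward; pixel columns grow to the right and rows downward; lengths in m; the calibration is good to about 2 mm. A picture is of the moment at which its call begins. There is no depth.
- env.sign_off(): hands the job in, once; it reports no verdict.
The state is a dict: "time": time; "q": joint angles; "joint_vel": joint speeds; "joint_torque": joint torques, N m; "ee_pos": TCP position; "eef_rot": TCP orientation; "wrist_force": force on the tool from outside, world axes, zero at the start; "moment": the same for the moment, N m; "opening": opening from 0.0 (shut) to 1.0 (fully open).
Only numpy, scipy, OpenCV 4.12 (cv2) and the standard library are available. Lean on these libraries where they do the work, as an engineer would, in place of code of your own. Each camera call takes 0.05 s, during which the arm holds its last target. There are 200 camera calls.

## Working session

There is one attempt and no reset: what is moved stays moved. The work goes in short steps, Python scripts to look and compute and a tool call to move; the robot and the scene stay as the last step left them, time stands still between calls to the robot, and variables do not carry over. Pictures are saved under pics/ and viewed, about 8 in all and at most 12, crops included, and the job is handed in when it is done.

Besides the shell and the picture viewer there is one more tool, called after ">>>" as name([rows], argument=value, ...), one row to a line, values as JSON. carry_out: Moves the arm, as the interface text tells. Its arguments: {"type":"object","properties":{"moves":{"type":"array","items":{"type":"array","items":{"type":"number"}}},"squeeze":{"type":"number"}},"required":["moves"]}

```bash
mkdir -p pics; ls; cat > h.py <<'E'
import numpy as np, cv2
from station import env, get_image
from scipy.spatial.transform import Rotation as R
def snap(n,f=None):
    d=get_image(n)
    if f: cv2.imwrite('pics/'+f,d['img'][:,:,::-1])
    return d
def ray(d,u,v,z):
    K=d['camera_matrix'];Rm=cv2.Rodrigues(np.array(d['rvec'],float))[0];t=np.array(d['tvec'],float).ravel()
    c=-Rm.T@t; r=Rm.T@np.linalg.inv(K)@np.array([u,v,1.]); s=(z-c[2])/r[2]; return c+s*r
def proj(d,p):
    return cv2.projectPoints(np.array(p,float).reshape(-1,1,3),np.array(d['rvec'],float),np.array(d['tvec'],float),np.array(d['camera_matrix'],float),None)[0].reshape(-1,2)
E
python3 - <<'E'
from h import *
import pickle
D={}
for n in('top','scene'):
    D[n]=snap(n,n+'0.png')
    print(n,ray(D[n],320,200,0),-cv2.Rodrigues(np.array(D[n]['rvec'],float))[0].T@np.array(D[n]['tvec']).ravel())
pickle.dump(D,open('d0.pkl','wb'))
o=env.get_obs();print(o,env.pinch_z);print(R.from_quat(o['eef_rot']).as_matrix().round(3))
E
```

```text
pics
top [0.55492002 0.03045726 0.        ] [0.30892604 0.04696914 1.3998418 ]
scene [5.16018912e-01 7.12913364e-02 1.11022302e-16] [ 1.2938684  -0.13519484  0.90835619]
{'time': 0.1, 'q': array([-1.40583148,  0.57645577,  0.02482035,  1.43780718, -0.01498352,
        1.12897989, -0.05650117]), 'joint_vel': array([-0.0020662 , -0.00018181,  0.00049717, -0.00274034, -0.00182087,
       -0.00041249,  0.00126196]), 'joint_torque': array([ 6.44636370e-03, -7.67295527e+01,  2.25828812e+00, -2.86601222e+01,
        1.59477704e-02,  8.66595103e-03, -5.03272440e-05]), 'ee_pos': array([0.16607556, 0.65384774, 0.23052901]), 'eef_rot': array([ 0.5584935 ,  0.43373095, -0.43451554, -0.55781602]), 'wrist_force': array([ 0.56127903,  0.69543876, -0.95467014]), 'moment': array([-0.00279248, -0.02799394,  0.01806284]), 'opening': 1.0004382177195041} -0.0187
[[ 0.246 -0.    -0.969]
 [ 0.969 -0.001  0.246]
 [-0.001 -1.    -0.   ]]
```

View pics/top0.png

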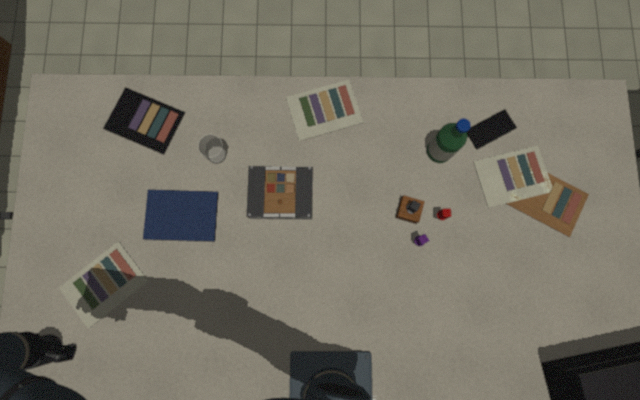

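View pics/scene0.png

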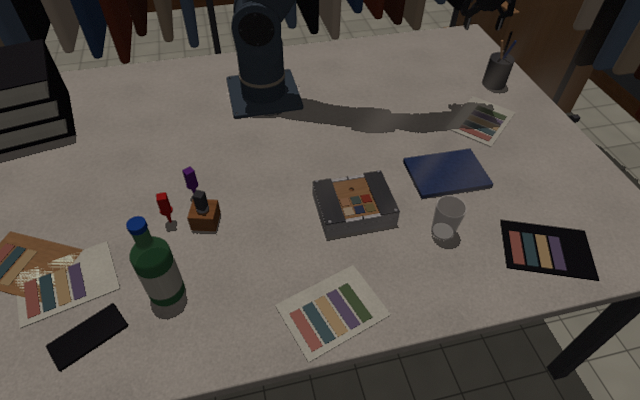

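Candidates in the top view: dark-gripped pin in wooden stand at (411,207), red look-alike at (444,213), purple look-alike at (421,239). The dark one in the wooden stand fits the description. I'll confirm it with an enlarged crop, next to the jig.

```bash
python3 - <<'E'
import cv2,numpy as np
t=cv2.imread('pics/top0.png');
a=cv2.resize(t[160:224,242:320],None,fx=7,fy=7,interpolation=cv2.INTER_CUBIC)
b=cv2.resize(t[188:252,390:460],None,fx=3.5,fy=3.5,interpolation=cv2.INTER_CUBIC)
s=cv2.imread('pics/scene0.png')
c=cv2.resize(s[160:240,150:220],None,fx=3.5,fy=3.5,interpolation=cv2.INTER_CUBIC)[:224]
r=np.vstack([b,c]);o=np.zeros((448,546+245,3),np.uint8);o[:,:546]=a;o[:,546:]=r[:448]
o=np.clip(o*1.6,0,255).astype(np.uint8)
cv2.imwrite('pics/crop1.png',o)
E
```

```text
(no output)
```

View pics/crop1.png

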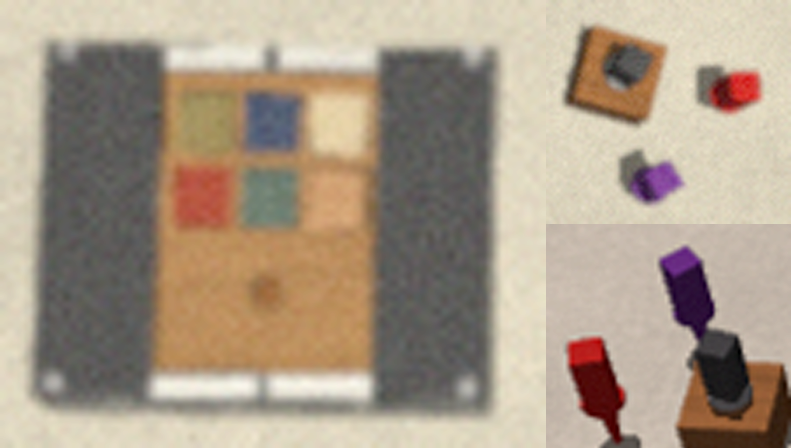

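Crop confirms it: the dark square grip stands in the wooden block, while the red and purple look-alikes stand outside it. The jig shows its ribs at crop (271,57) and (262,386) and the top-board hole at (266,291).

```bash
python3 - <<'E'
from h import *
import pickle
D=pickle.load(open('d0.pkl','rb'));T=D['top']
A=lambda x,y:(242+(x+.5)/7-.5,160+(y+.5)/7-.5)
B=lambda x,y:(390+(x-545.5)/3.5-.5,188+(y+.5)/3.5-.5)
g=lambda p,z:ray(T,*p,z)
r1=g(A(271,57),.05);r2=g(A(262,386),.05);h=g(A(266,291),.048)
print('ribs',r1,r2,np.linalg.norm(r1-r2),'hole',h)
ax=(r1-r2)/np.linalg.norm(r1-r2);print('jig x dir deg',np.degrees(np.arctan2(ax[1],ax[0])))
for p in[(48,45),(497,45),(490,410),(33,405)]:print('jigcorner',g(A(*p),.0545))
for p in[(165,60),(380,60),(375,390),(150,390)]:print('win',g(A(*p),.0545))
c=[g(B(*p),.05) for p in[(590,27),(665,45),(640,122),(568,102)]]
print('stand',np.mean(c,0),[np.linalg.norm(c[i]-c[i-1]) for i in range(4)])
print([np.degrees(np.arctan2(*(c[i]-c[i-1])[[1,0]])) for i in range(4)])
E
```

```text
ribs [0.64221457 0.14879364 0.05      ] [0.50209991 0.14966134 0.05      ] 0.14011734877849805 hole [0.54234751 0.14898259 0.048     ]
jig x dir deg -0.3548166140846272
jigcorner [0.64561018 0.24224747 0.0545    ]
jigcorner [0.6470009  0.05343779 0.0545    ]
jigcorner [0.49203205 0.05520548 0.0545    ]
jigcorner [0.49300352 0.24332626 0.0545    ]
win [0.63948038 0.19294214 0.0545    ]
win [0.64014001 0.10261329 0.0545    ]
win [0.50006832 0.10271037 0.0545    ]
win [0.49951757 0.19540433 0.0545    ]
stand [ 0.52195412 -0.23020755  0.05      ] [np.float64(0.0665585905366863), np.float64(0.06415897776766608), np.float64(0.06892052829501367), np.float64(0.061535109522810556)]
[np.float64(-17.633079431425635), np.float64(-103.42908469513466), np.float64(160.29018154304265), np.float64(74.58973209870703)]
```

>>> carry_out([
  [-0.16, 0, -1, 0, 0.5, 0, 85],
  [-0.16, 0, -1, 0, 0.5, 0, 85],
  [-0.16, 0, -1, 0, 0.5, 0, 85],
  [-0.16, 0, -1, 0, 0.5, 0, 85],
  [-0.16, 0, -1, 0, 0.5, 0, 85],
  [-0.16, 0, -1, 0, 0.5, 0, 85],
  [-0.16, 0, -1, 0, 0.5, 0, 85],
  [-0.16, 0, -1, 0, 0.5, 0, 85],
  [-0.16, 0, -1, 0, 0.5, 0, 85],
  [-0.16, 0, -1, 0, 0.5, 0, 85],
  [-0.16, 0, -1, 0, 0.5, 0, 85],
  [-0.16, 0, -1, 0, 0.5, 0, 85],
  [-0.16, 0, -1, 0, 0.5, 0, 85],
  [-0.16, 0, -1, 0, 0.5, 0, 85],
  [-0.16, 0, -1, 0, 0.5, 0, 85],
  [-0.16, 0, -1, 0, 0.5, 0, 85],
  [-0.16, 0, -1, 0, 0.5, 0, 85],
  [-0.16, 0, -1, 0, 0.5, 0, 85],
])

```text
time: 1.9
ee_pos: [0.5461, 0.2789, 0.2309]
eef_rot: [0.682, 0.187, -0.187, -0.682]
wrist_force: [0.0, 0.0, -0.4]
opening: 0.994
```

>>> carry_out([
  [-0.49, 0, -0.71, 0, 0, 0, 85],
  [-0.49, 0, -0.71, 0, 0, 0, 85],
  [-0.49, 0, -0.71, 0, 0, 0, 85],
  [-0.49, 0, -0.71, 0, 0, 0, 85],
  [-0.49, 0, -0.71, 0, 0, 0, 85],
  [0, 0, 0, 0, 0, 0, 85],
])

```text
time: 2.5
ee_pos: [0.5368, 0.1465, 0.2314]
eef_rot: [0.683, 0.185, -0.186, -0.682]
wrist_force: [0.3, -0.6, -0.5]
opening: 0.996
```

```bash
python3 - <<'E'
from h import *
import pickle
d=snap('wrist','w1.png');pickle.dump(d,open('w1.pkl','wb'))
print(env.get_obs()['ee_pos'])
print(proj(d,[[.5385,.1485,.048],[.5423,.149,.048],[.502,.1497,.05],[.642,.1488,.05]]))
E
```

```text
[0.53690972 0.14892033 0.23132739]
[[327.84745361 179.59944383]
 [330.84690571 180.84177579]
 [300.97047279 163.3883382 ]
 [400.7304538  221.59968846]]
```

View pics/w1.png

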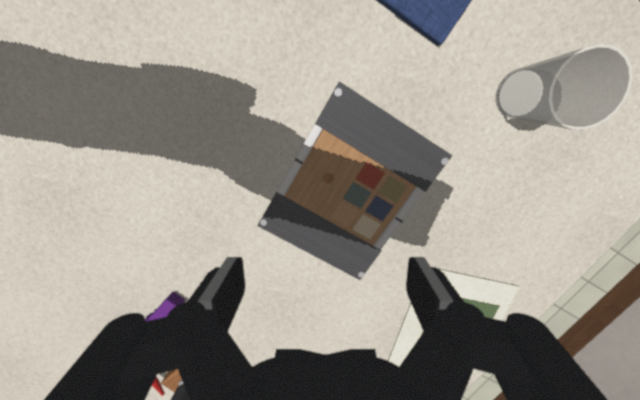

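The wrist view shows the top-board hole at (327,178) and the ribs at (299,161) and (400,219). The hole lies about 1 mm to -y of the rib line, which agrees with the top view. Next I go to the stand.

>>> carry_out([
  [-0.53, 0.1, -0.82, 0, 0.84, 0, 85],
  [-0.47, 0.1, -0.85, 0, 0.84, 0, 85],
  [-0.41, 0.1, -0.89, 0, 0.84, 0, 85],
  [-0.34, 0.1, -0.91, 0, 0.84, 0, 85],
  [-0.27, 0.1, -0.94, 0, 0.84, 0, 85],
  [-0.2, 0.1, -0.95, 0, 0.84, 0, 85],
  [-0.13, 0.1, -0.97, 0, 0.84, 0, 85],
  [-0.06, 0.1, -0.97, 0, 0.84, 0, 85],
  [0.01, 0.1, -0.97, 0, 0.84, 0, 85],
  [0.08, 0.1, -0.97, 0, 0.84, 0, 85],
  [0.15, 0.1, -0.96, 0, 0.84, 0, 85],
  [0.22, 0.1, -0.95, 0, 0.84, 0, 85],
  [0.29, 0.1, -0.93, 0, 0.84, 0, 85],
  [0, 0, 0, 0, 0, 0, 85],
  [0, 0, 0, 0, 0, 0, 85],
])

```text
time: 4.05
ee_pos: [0.5223, -0.2282, 0.1918]
eef_rot: [-0.692, 0.146, -0.146, 0.692]
wrist_force: [0.7, 0.3, -0.1]
opening: 0.994
```

```bash
python3 - <<'E'
from h import *
import pickle
d=snap('wrist','w2.png');pickle.dump(d,open('w2.pkl','wb'))
o=env.get_obs();print(o['ee_pos'],R.from_quat(o['eef_rot']).as_matrix().round(3))
p=proj(d,[[.522,-.230,.05],[.522,-.23,.106]]);print(p)
u,v=p[1].astype(int);w=d['img'][max(0,v-75):v+75,u-100:u+100,::-1]
print(u-100,max(0,v-75));cv2.imwrite('pics/w2c.png',cv2.resize(np.clip(w*1.5,0,255).astype(np.uint8),None,fx=4,fy=4,interpolation=cv2.INTER_CUBIC))
E
```

```text
[ 0.52245875 -0.22732174  0.19188816] [[ 0.915 -0.     0.403]
 [-0.403  0.001  0.915]
 [-0.001 -1.     0.001]]
[[326.43630395 191.53091637]
 [326.5535004  210.15440075]]
226 135
```

View pics/w2c.png

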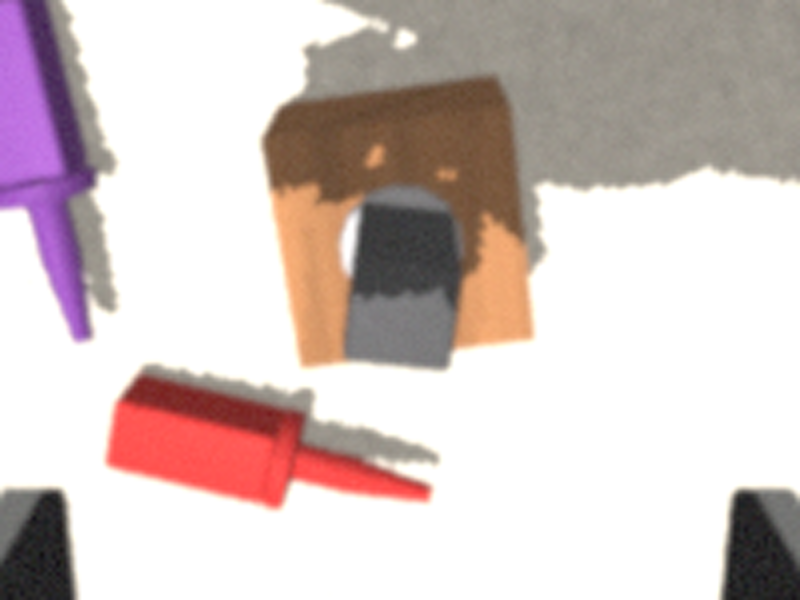

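The crop shows the dark block in the stand, collar centred at about (402,246), with the near top edge of the block from (347,357) to (448,368). The red and purple pins lie flat beside it.

```bash
python3 - <<'E'
from h import *
import pickle
d=pickle.load(open('w2.pkl','rb'))
f=lambda x,y,z:ray(d,226+(x+.5)/4-.5,135+(y+.5)/4-.5,z)
a=f(347,357,.106);b=f(448,368,.106);print('edge',a,b,np.linalg.norm(a-b),np.degrees(np.arctan2(*(b-a)[[1,0]])))
e=(b-a)/np.linalg.norm(b-a);n=np.array([-e[1],e[0],0])
print('centres',(a+b)/2+.012*n,(a+b)/2-.012*n,'collar',f(402,246,.056))
c,g=f(360,205,.056),f(455,210,.056);print('far base edge',c,g)
c=[f(*p,.05) for p in[(265,140),(512,112),(532,337),(302,366)]];print('stand',np.mean(c,0))
E
```

```text
edge [ 0.50566609 -0.23664887  0.106     ] [ 0.52468077 -0.24783349  0.106     ] 0.02206022531948122 -30.464453994721733
centres [ 0.52125748 -0.23189785  0.106     ] [ 0.50908939 -0.2525845   0.106     ] collar [ 0.52044489 -0.23272394  0.056     ]
far base edge [ 0.51510213 -0.21852865  0.056     ] [ 0.53654258 -0.22939109  0.056     ]
stand [ 0.52024088 -0.2336473   0.05      ]
```

>>> carry_out([
  [0.02, 0.4, -0.16, 0, 1, 0, 85],
  [0, 0.7, 0, 0, 0, 0, 85],
  [0, 0.7, 0, 0, 0, 0, 85],
  [0, 0.7, 0, 0, 0, 0, 85],
  [0, 0.7, 0, 0, 0, 0, 85],
  [0, 0.5, 0, 0, 0, 0, 85],
  [0, 0.47, 0, 0, 0, 0, 85],
  [0, 0, 0, 0, 0, 0, 40],
  [0, 0, 0, 0, 0, 0, 40],
  [0, 0, 0, 0, 0, 0, 40],
  [0, 0, 0, 0, 0, 0, 40],
], squeeze=60)

```text
time: 5.2
ee_pos: [0.521, -0.2334, 0.068]
eef_rot: [0.685, -0.176, 0.177, -0.685]
wrist_force: [-0.7, 0.3, -0.5]
opening: 0.469
```

```bash
python3 - <<'E'
from h import *
d=snap('wrist','w3.png');o=env.get_obs();print(o['ee_pos'],o['wrist_force'],o['opening'])
E
```

```text
[ 0.5209249  -0.23342433  0.06789064] [-1.1358884  -0.23688693 -0.36222935] 0.4623416027437145
```

View pics/w3.png

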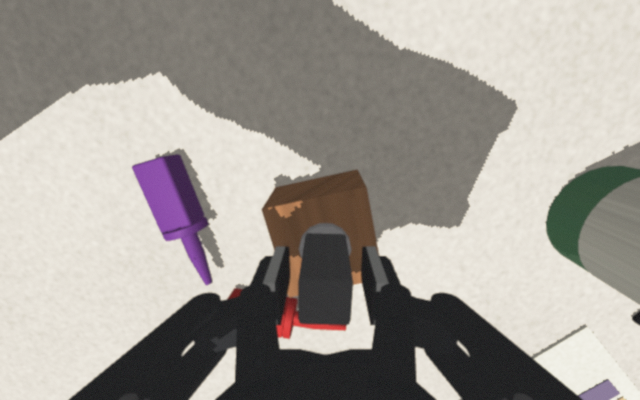

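The block sits centred and square between the pads; I close and lift.

>>> carry_out([
  [0, 0, 0, 0, 0, 0, 10],
  [0, 0, 0, 0, 0, 0, 10],
  [0, 0, 0, 0, 0, 0, 10],
  [0, 0, 0, 0, 0, 0, 10],
  [0, 0, 0, 0, 0, 0, 10],
  [0, -0.15, 0, 0, 0, 0, 10],
  [0, -0.3, 0, 0, 0, 0, 10],
  [0, -0.5, 0, 0, 0, 0, 10],
  [0, -0.6, 0, 0, 0, 0, 10],
  [0, -0.6, 0, 0, 0, 0, 10],
  [0, -0.5, 0, 0, 0, 0, 10],
  [0, -0.2, 0, 0, 0, 0, 10],
  [0, 0, 0, 0, 0, 0, 10],
], squeeze=60)

```text
time: 6.55
ee_pos: [0.5209, -0.2334, 0.1536]
eef_rot: [0.685, -0.176, 0.177, -0.685]
wrist_force: [-0.4, -0.0, -1.9]
opening: 0.272
```

```bash
python3 - <<'E'
from h import *
o=env.get_obs();print(o['ee_pos'],o['wrist_force'],o['moment'],o['opening'],o['q'].round(2))
print(R.from_quat(o['eef_rot']).as_matrix().round(3))
E
```

```text
[ 0.52090742 -0.23344407  0.15361488] [-0.36527848 -0.02879988 -1.90340042] [-0.03875305 -0.01885043  0.01916587] 0.27203635975503493 [-0.01  0.56  0.55  1.83 -0.38  0.85  0.22]
[[ 0.876  0.001  0.482]
 [-0.482 -0.     0.876]
 [ 0.002 -1.     0.   ]]
```

>>> carry_out([
  [-0.4, 0, 0.82, 0, 0.87, 0, 10],
  [-0.46, 0, 0.79, 0, 0.87, 0, 10],
  [-0.52, 0, 0.75, 0, 0.87, 0, 10],
  [-0.57, 0, 0.71, 0, 0.87, 0, 10],
  [-0.62, 0, 0.66, 0, 0.87, 0, 10],
  [-0.67, 0, 0.61, 0, 0.87, 0, 10],
  [-0.72, 0, 0.56, 0, 0.87, 0, 10],
  [-0.76, 0, 0.5, 0, 0.87, 0, 10],
  [-0.79, 0, 0.44, 0, 0.87, 0, 10],
  [-0.83, 0, 0.38, 0, 0.87, 0, 10],
  [-0.85, 0, 0.32, 0, 0.87, 0, 10],
  [-0.87, 0, 0.25, 0, 0.87, 0, 10],
  [-0.89, 0, 0.19, 0, 0.87, 0, 10],
  [-0.9, 0, 0.12, 0, 0.87, 0, 10],
  [0, 0, 0, 0, 0, 0, 10],
  [0, 0, 0, 0, 0, 0, 10],
  [0, 0, 0, 0, 0, 0, 10],
], squeeze=90)

```text
time: 8.25
ee_pos: [0.5396, 0.147, 0.1524]
eef_rot: [0.501, -0.499, 0.499, -0.501]
wrist_force: [1.3, -0.4, -1.6]
opening: 0.269
```

```bash
python3 - <<'E'
from h import *
o=env.get_obs();print(o['ee_pos'],o['wrist_force'],o['opening'],o['q'].round(2))
M=R.from_quat(o['eef_rot']).as_matrix();print(M.round(3))
E
```

```text
[0.53955488 0.1470018  0.15241257] [ 1.25068697 -0.39522873 -1.56226549] 0.2689684301473228 [-0.9   0.67  0.92  1.87 -0.65  0.94 -1.24]
[[ 0.004 -0.001  1.   ]
 [-1.    -0.001  0.004]
 [ 0.001 -1.    -0.001]]
```

>>> carry_out([
  [-0.03, 0.4, 0.05, 0, 0, 0, 10],
  [0, 0.4, 0, 0, 0, 0, 10],
  [0, 0.3, 0, 0, 0, 0, 10],
  [0, 0, 0, 0, 0, 0, 10],
  [0, 0, 0, 0, 0, 0, 10],
])

```text
time: 8.75
ee_pos: [0.5412, 0.1487, 0.1194]
eef_rot: [0.501, -0.499, 0.499, -0.501]
wrist_force: [-0.1, -0.2, -1.6]
opening: 0.271
```

```bash
python3 - <<'E'
from h import *
import pickle
o=env.get_obs();print(o['ee_pos'],o['wrist_force'])
ims=[]
for n,c in(('wrist',[.542,.148,.07]),('scene',[.542,.148,.06])):
    d=snap(n,n+'5.png');pickle.dump(d,open(n+'5.pkl','wb'));p=proj(d,[c,[.542,.148,.048],[.542,.148,.056]]);print(n,p)
    u,v=p[0].astype(int);w=d['img'][v-50:v+50,u-35:u+35,::-1];print(u-35,v-50)
    ims.append(cv2.resize(np.clip(w*1.6,0,255).astype(np.uint8),None,fx=5.6,fy=5.6,interpolation=cv2.INTER_CUBIC))
cv2.imwrite('pics/c5.png',np.hstack(ims))
E
```

```text
[0.5412308  0.14871174 0.11939838] [-0.07749755 -0.16784701 -1.58923163]
wrist [[326.68268664 223.16792526]
 [326.51494188 212.45786738]
 [326.57227533 216.11845626]]
291 173
scene [[351.46881297 187.01483142]
 [351.15275304 190.15574026]
 [351.36292033 188.06716076]]
316 137
```

View pics/c5.png

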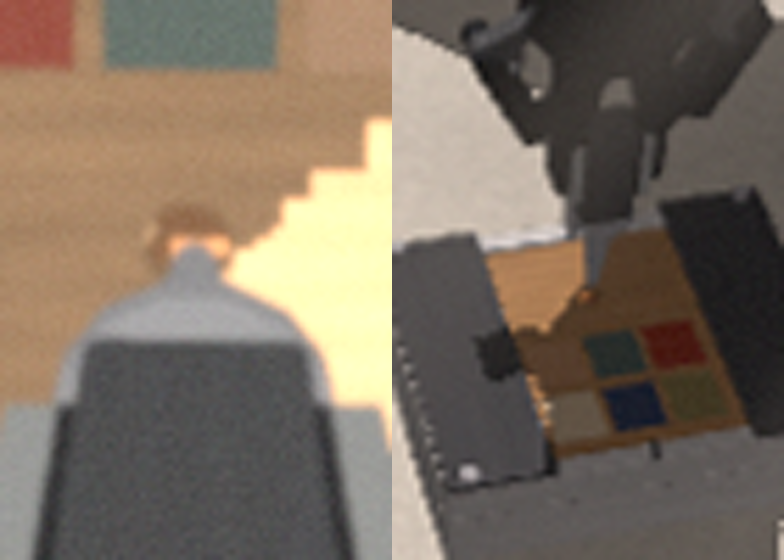

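The left crop shows the tip at (196,245) over the hole centred at about (192,244), so they agree within about 1 mm. The hole in the second board isn't visible. I'll lower gently.

>>> carry_out([
  [0, 0.2, 0, 0, 0, 0, 10],
  [0, 0.2, 0, 0, 0, 0, 10],
  [0, 0.06, 0, 0, 0, 0, 10],
  [0, 0.03, 0, 0, 0, 0, 10],
  [0, 0.03, 0, 0, 0, 0, 10],
  [0, 0, 0, 0, 0, 0, 10],
  [0, 0, 0, 0, 0, 0, 10],
])

```text
time: 9.55
ee_pos: [0.5414, 0.1491, 0.1042]
eef_rot: [-0.501, 0.499, -0.499, 0.501]
wrist_force: [0.9, -0.4, -1.0]
opening: 0.269
```

>>> carry_out([
  [0, 0.02, 0, 0, 0, 0, 10],
  [0, 0.02, 0, 0, 0, 0, 10],
  [0, 0, 0, 0, 0, 0, 10],
  [0, 0, 0, 0, 0, 0, 10],
])

```text
time: 9.95
ee_pos: [0.5416, 0.1491, 0.1035]
eef_rot: [-0.501, 0.499, -0.499, 0.501]
wrist_force: [-1.6, 0.3, 6.4]
opening: 0.272
```

>>> carry_out([
  [0, -0.03, 0, 0, 0, 0, 10],
  [-0.07, 0, 0, 0, 0, 0, 10],
  [-0.07, 0, 0, 0, 0, 0, 10],
  [0, 0, 0, 0, 0, 0, 10],
  [0, 0.03, 0, 0, 0, 0, 10],
  [0, 0, 0, 0, 0, 0, 10],
  [0, 0, 0, 0, 0, 0, 10],
])

```text
time: 10.65
ee_pos: [0.5415, 0.1531, 0.1034]
eef_rot: [-0.501, 0.499, -0.499, 0.501]
wrist_force: [-2.4, -1.0, 8.0]
opening: 0.27
```

>>> carry_out([
  [0, -0.03, 0, 0, 0, 0, 10],
  [-0.07, 0, 0, 0, 0, 0, 10],
  [-0.07, 0, 0, 0, 0, 0, 10],
  [0, 0, 0, 0, 0, 0, 10],
  [0, 0.03, 0, 0, 0, 0, 10],
  [0, 0, 0, 0, 0, 0, 10],
  [0, 0, 0, 0, 0, 0, 10],
])

```text
time: 11.35
ee_pos: [0.5411, 0.1577, 0.1027]
eef_rot: [0.501, -0.499, 0.499, -0.501]
wrist_force: [-0.4, -0.9, -1.6]
opening: 0.271
```

Dropped into the second board. Now down to the third.

>>> carry_out([
  [0, 0.05, 0, 0, 0, 0, 10],
  [0, 0.05, 0, 0, 0, 0, 10],
  [0, 0.03, 0, 0, 0, 0, 10],
  [0, 0.03, 0, 0, 0, 0, 10],
  [0, 0.02, 0, 0, 0, 0, 10],
  [0, 0, 0, 0, 0, 0, 10],
  [0, 0, 0, 0, 0, 0, 10],
])

```text
time: 12.05
ee_pos: [0.5411, 0.1575, 0.0977]
eef_rot: [-0.501, 0.499, -0.499, 0.501]
wrist_force: [-3.8, -1.6, 5.0]
opening: 0.27
```

>>> carry_out([
  [0, -0.03, 0, 0, 0, 0, 10],
  [0.08, 0, -0.02, 0, 0, 0, 10],
  [0.08, 0, 0, 0, 0, 0, 10],
  [0, 0, 0, 0, 0, 0, 10],
  [0, 0.03, 0, 0, 0, 0, 10],
  [0, 0, 0, 0, 0, 0, 10],
  [0, 0, 0, 0, 0, 0, 10],
])

```text
time: 12.75
ee_pos: [0.5408, 0.1529, 0.0977]
eef_rot: [-0.501, 0.499, -0.499, 0.501]
wrist_force: [-0.9, 2.9, 3.2]
opening: 0.272
```

>>> carry_out([
  [0, -0.03, 0, 0, 0, 0, 10],
  [0.08, 0, 0, 0, 0, 0, 10],
  [0.07, 0, 0, 0, 0, 0, 10],
  [0, 0, 0, 0, 0, 0, 10],
  [0, 0.04, 0, 0, 0, 0, 10],
  [0, 0, 0, 0, 0, 0, 10],
  [0, 0, 0, 0, 0, 0, 10],
])

```text
time: 13.45
ee_pos: [0.5406, 0.1481, 0.0971]
eef_rot: [0.501, -0.499, 0.499, -0.501]
wrist_force: [-1.5, 3.7, 0.1]
opening: 0.269
```

>>> carry_out([
  [0, 0.03, 0, 0, 0, 0, 10],
  [0, 0, 0, 0, 0, 0, 10],
  [0, 0, 0, 0, 0, 0, 10],
])

```text
time: 13.75
ee_pos: [0.5407, 0.1482, 0.0963]
eef_rot: [0.501, -0.499, 0.499, -0.501]
wrist_force: [-2.6, 2.3, 0.8]
opening: 0.272
```

>>> carry_out([
  [0, 0.04, -0.01, 0, 0, 0, 10],
  [0, 0.04, -0.01, 0, 0, 0, 10],
  [0, 0.03, 0, 0, 0, 0, 10],
  [0, 0, 0, 0, 0, 0, 10],
  [0, 0, 0, 0, 0, 0, 10],
])

```text
time: 14.25
ee_pos: [0.5401, 0.1482, 0.0929]
eef_rot: [0.501, -0.499, 0.499, -0.501]
wrist_force: [-1.2, 3.5, 0.6]
opening: 0.268
```

>>> carry_out([
  [0, 0.03, 0, 0, 0, 0, 10],
  [0, 0.03, 0, 0, 0, 0, 10],
  [0, 0.02, 0, 0, 0, 0, 10],
  [0, 0, 0, 0, 0, 0, 10],
  [0, 0, 0, 0, 0, 0, 10],
])

```text
time: 14.75
ee_pos: [0.54, 0.1482, 0.0905]
eef_rot: [0.501, -0.499, 0.499, -0.501]
wrist_force: [-2.4, 3.1, 0.7]
opening: 0.27
```

Past the base face, so the tip is in the jig hole. I keep going down and watch the side force.

>>> carry_out([
  [0, 0.05, 0, 0, 0, 0, 10],
  [0, 0.05, 0, 0, 0, 0, 10],
  [0, 0.05, 0, 0, 0, 0, 10],
  [0, 0.05, 0, 0, 0, 0, 10],
  [0, 0, 0, 0, 0, 0, 10],
])

```text
time: 15.25
ee_pos: [0.5398, 0.1482, 0.0842]
eef_rot: [0.501, -0.499, 0.499, -0.501]
wrist_force: [-3.5, 4.0, -0.1]
opening: 0.275
```

>>> carry_out([
  [-0.01, 0.05, -0.015, 0, 0, 0, 10],
  [0, 0.05, 0, 0, 0, 0, 10],
  [0, 0.05, 0, 0, 0, 0, 10],
  [0, 0, 0, 0, 0, 0, 10],
])

```text
time: 15.65
ee_pos: [0.5396, 0.1481, 0.0799]
eef_rot: [0.501, -0.499, 0.499, -0.501]
wrist_force: [-1.9, 1.3, -0.6]
opening: 0.268
```

>>> carry_out([
  [0, 0.05, 0, 0, 0, 0, 10],
  [0, 0.05, 0, 0, 0, 0, 10],
  [0, 0.05, 0, 0, 0, 0, 10],
  [0, 0, 0, 0, 0, 0, 10],
])

```text
time: 16.05
ee_pos: [0.5396, 0.1482, 0.0753]
eef_rot: [0.501, -0.499, 0.499, -0.501]
wrist_force: [-3.0, 0.8, 0.9]
opening: 0.273
```

>>> carry_out([
  [0, 0.05, -0.015, 0, 0, 0, 10],
  [0, 0.05, 0, 0, 0, 0, 10],
  [0, 0.04, 0, 0, 0, 0, 10],
  [0, 0, 0, 0, 0, 0, 10],
])

```text
time: 16.45
ee_pos: [0.5394, 0.1486, 0.0713]
eef_rot: [-0.501, 0.499, -0.499, 0.501]
wrist_force: [-0.5, 2.1, 0.8]
opening: 0.269
```

Seating is expected at a TCP height of about 0.0656.

>>> carry_out([
  [0, 0.04, 0, 0, 0, 0, 10],
  [-0.01, 0.04, 0, 0, 0, 0, 10],
  [0, 0.04, 0, 0, 0, 0, 10],
  [0, 0, 0, 0, 0, 0, 10],
])

```text
time: 16.85
ee_pos: [0.5393, 0.149, 0.0677]
eef_rot: [-0.501, 0.499, -0.499, 0.501]
wrist_force: [-1.2, 3.0, 0.9]
opening: 0.269
```

>>> carry_out([
  [0, 0.03, 0, 0, 0, 0, 10],
  [0, 0.02, 0, 0, 0, 0, 10],
  [0, 0, 0, 0, 0, 0, 10],
])

```text
time: 17.15
ee_pos: [0.5393, 0.1492, 0.0663]
eef_rot: [-0.501, 0.499, -0.499, 0.501]
wrist_force: [-1.1, 3.4, 3.2]
opening: 0.271
```

>>> carry_out([
  [-0.01, 0.02, 0, 0, 0, 0, 10],
  [0, 0.02, 0, 0, 0, 0, 10],
  [0, 0, 0, 0, 0, 0, 10],
])

```text
time: 17.45
ee_pos: [0.5393, 0.1492, 0.0657]
eef_rot: [-0.501, 0.499, -0.499, 0.501]
wrist_force: [-4.8, 4.3, 13.1]
opening: 0.265
```

Firm contact (about 15 N) at the expected seat height. I relax the press, open partway and look.

>>> carry_out([
  [-0.01, -0.01, -0.01, 0, 0, 0, 10],
  [0, 0, 0, 0, 0, 0, 26],
  [0, 0, 0, 0, 0, 0, 30],
  [0, 0, 0, 0, 0, 0, 36],
  [0, 0, 0, 0, 0, 0, 44],
  [0, 0, 0, 0, 0, 0, 44],
])

```text
time: 18.05
ee_pos: [0.5389, 0.1492, 0.0653]
eef_rot: [0.501, -0.499, 0.499, -0.501]
wrist_force: [0.3, 0.5, 0.8]
opening: 0.519
```

```bash
python3 - <<'E'
from h import *
o=env.get_obs();print(o['ee_pos'],o['wrist_force'],o['opening'])
ims=[]
for n,c in(('wrist',[.541,.149,.07]),('scene',[.541,.149,.07])):
    d=snap(n,n+'6.png');u,v=proj(d,[c])[0].astype(int);w=d['img'][v-50:v+50,u-35:u+35,::-1];print(u-35,v-50)
    ims.append(cv2.resize(np.clip(w*1.6,0,255).astype(np.uint8),None,fx=5.6,fy=5.6,interpolation=cv2.INTER_CUBIC))
cv2.imwrite('pics/c6.png',np.hstack(ims))
E
```

```text
[0.53894428 0.14918154 0.06530753] [0.28062077 0.50619349 0.81569047] 0.5186368914229035
291 209
316 134
```

View pics/c6.png

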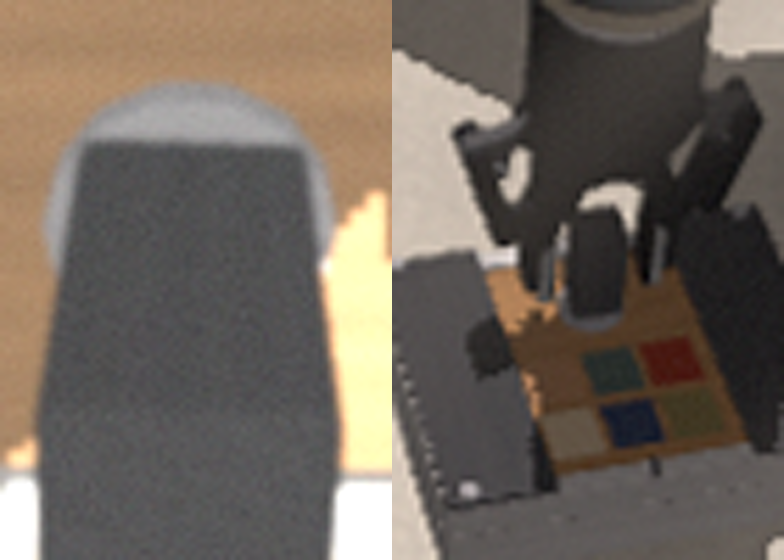

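The fingers are clear and the collar appears flat on the top board. Retreating straight up.

>>> carry_out([
  [0, -0.2, 0, 0, 0, 0, 60],
  [0, -0.4, 0, 0, 0, 0, 60],
  [0, -0.7, 0, 0, 0, 0, 60],
  [0, -0.9, 0, 0, 0, 0, 60],
  [0, -1, 0, 0, 0, 0, 60],
  [0, -1, 0, 0, 0, 0, 60],
  [0, -0.5, 0, 0, 0, 0, 60],
  [0, 0, 0, 0, 0, 0, 60],
  [0, 0, 0, 0, 0, 0, 60],
])

```text
time: 19.05
ee_pos: [0.5388, 0.1495, 0.2068]
eef_rot: [-0.501, 0.499, -0.499, 0.501]
wrist_force: [0.3, 0.0, -0.6]
opening: 0.7
```

```bash
python3 - <<'E'
from h import *
o=env.get_obs();print(o['time'],o['ee_pos'],o['wrist_force'],o['opening'])
ims=[]
for n in('wrist','scene'):
    d=snap(n,n+'7.png');u,v=proj(d,[[.542,.149,.07]])[0].astype(int);v=max(v,50);w=d['img'][v-50:v+50,u-35:u+35,::-1];print(u-35,v-50)
    # expected outlines: collar circle at z .054/.048, block top at .104
    a=np.linspace(0,2*np.pi,60);e=proj(d,[[.542+.016*np.cos(t),.149+.016*np.sin(t),.048] for t in a])
    print(n,'collar underside expect u',e[:,0].min(),e[:,0].max(),'v',e[:,1].min(),e[:,1].max(),'blocktop',proj(d,[[.542,.149,.104]]))
    ims.append(cv2.resize(np.clip(w*1.6,0,255).astype(np.uint8),None,fx=5.6,fy=5.6,interpolation=cv2.INTER_CUBIC))
cv2.imwrite('pics/c7.png',np.hstack(ims))
E
```

```text
19.05 [0.53877269 0.14949358 0.20678058] [ 0.26012122  0.02459686 -0.55907891] 0.6996368692607063
291 137
wrist collar underside expect u 311.3442707282079 340.72077238314193 v 167.57065245061096 196.08724716976053 blocktop [[326.22106714 197.7234131 ]]
317 134
scene collar underside expect u 345.40399186750324 357.64517206914593 v 185.64724386187075 194.62316270740777 blocktop [[353.05090029 175.00932899]]
```

View pics/c7.png

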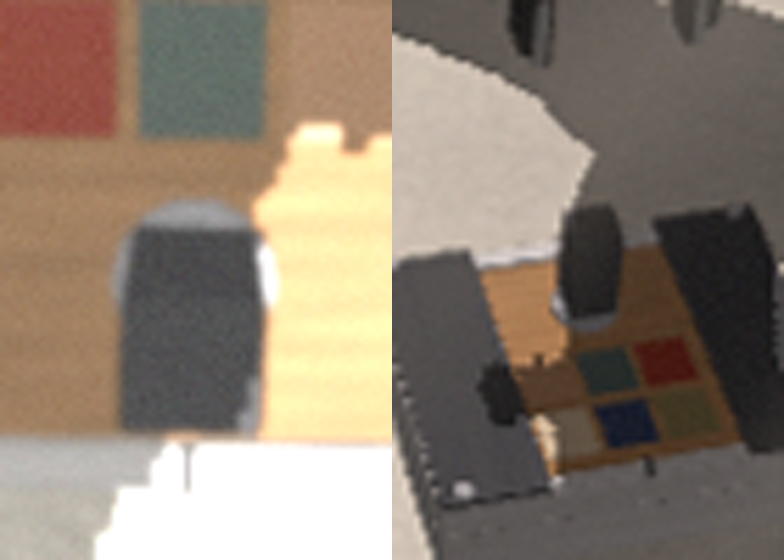

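The pin stands upright in line with the rib, collar flat on the top board, and the hand is well clear. The seat height agrees with the contact heights felt on the way down. Handing in.

```bash
python3 -c "
from station import env
print(env.sign_off())"
```

```text
the job is handed in; nothing more can be done
None
```

The pin is in the jig through all three boards, with its collar resting on the top board. I handed the job in at about 19 s of the 51 s allowed.

- **By feel:** I found the second board's hole about 9 mm to +y, then drew the boards back until the pin's point dropped into the third board and the jig hole. From there I lowered the pin until the collar made contact.
- **Forces:** the highest force in the readings was about 15 N, at seating. Force is only read at the end of each move call, so brief peaks in between were not seen.
- **Seat height:** the hand stopped at 0.0657 m, against about 0.0656 m predicted from where the point had touched the boards on the way down.
- **Last pictures:** after I let go, the pin stood upright in line with the rib, with the collar flat on the board and the gripper about 0.14 m above where it released. The force on the gripper was back to about zero.
- **Disagreement:** my first estimates of the jig hole's x position differed by about 3.5 mm (0.5385 against 0.542 m). I used 0.542 m, which matched the ribs and the hole itself. The side forces while the pin went in corrected that by about 2 mm.
- **Not checked:** I took no final picture of the bottle, cup and notebook. The paths kept clear of them.

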